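# Index the sample carousel to its third click and hold it under the read head

### The arm

A 7-joint arm with a two-finger parallel gripper is mounted at the origin on the work surface. World frame = base frame: x ahead of the robot, y to its left, z up, the work surface at z = 0. Lengths are in m, angles in rad, forces in N, time in s.
With the tool pointing down it reaches from about 0.375 to 0.925 m from the base axis. Payload 3.1 kg.
Tool frame: the origin (TCP) lies between the finger pads; the fingertips stand ctrl.tips_ahead ahead of it and the grasp point (between the pads) lies 2 mm behind it (ctrl.tips_ahead is the distance from the TCP to the fingertips, in m); z points along the fingers, x is the direction in which the jaws open and shut, and the axes are right-handed (so a half turn about z gives the same grasp; the last joint's range is limited). The gripper opens to 85 mm and grips with 20 to 120 N. Pads are 22 mm wide; open, the fingers measure 114 mm over their backs; the gripper's body (76 mm by 85 mm) begins 54 mm behind the grasp point. The pads swing forward as they close: fully open they stand 13 mm farther back than shut.
Start: joints at [-1.266, 0.383, 0.044, 1.598, -0.018, 1.161, -0.05], TCP at [0.255, 0.598, 0.248] pointing down, gripper open.
Joint ranges: [-2.61, 2.61], [-0.41, 2.15], [-1.48, 1.57], [0, 2.5], [-1.57, 4.71], [0.05, 1.97], [-2.85, 2.85]. Speed limits (rad/s): [2.79, 2.79, 3.14, 3.14, 3.14, 3.14, 3.14].

### API

Orientations are given as a rotation vector (axis times angle).
In Python, from cell import ctrl gives the robot as it stands. The module is installed in compiled form; this text tells all that it offers.
- The arm moves only by the tool carry_out, never from a script. Its argument "increments" is a list of rows, each a list of 3 entries, a list of its own where there are three numbers: the shift along the tool's x, y, z in mm, then the turn, a rotation vector about the tool's x, y, z in rad, then the opening in per cent of the stroke, from 0 (shut) to 100 (fully open). In form: [[[tx, ty, tz], [ax, ay, az], fingers], ...]. A call has 1 to 5 rows; each row shifts and turns the commanded pose from where the row before left it, along the tool's axes as they then stand; what a row does not reach is not made up. A row lasts 1/12 s, in which the tool goes at most 41.7 mm and 7.16 degrees, less where a joint would pass 70% of its speed; a pose out of reach is approached as far as the arm can. A call is refused whole if a number of a shift passes 41.7 or a number of a turn 0.125, either way. A call with a gripper value outside its range is refused whole. The fingers move at their own pace and stop on an object; "force" is the grip in N (left out, the last holds). Time passes only in rows, so rows that do not move let the fingers close. It gives the time, the measured TCP pose, the force and the opening at its end, in the units of the state.
- ctrl.observe(): the state, without advancing time (a new reading comes with each control period).
- ctrl.snapshot(name): name is "side" or "top" or "wrist"; returns the picture (384x512x3 uint8, red, green, blue); there is no depth.
- ctrl.calibration(name): a dict with "mtx" (3x3 intrinsics, pixels), "eye" and "attitude" of the camera in the world. Camera axes: x right, y down, z forward; pixel columns grow to the right and rows downward; lengths in m; the calibration is good to about 2 mm. A picture is of the moment at which its call begins: read the wrist's pose just before it. calibration takes no time and is no camera call; for the wrist camera it gives the pose at the moment of the call.
- ctrl.job_done(): hands the job in, once; it reports no verdict.
The state is a dict: "t": time; "joint_positions": joint angles; "qvel": joint speeds; "joint_torque": joint torques, N m; "position": TCP position; "orientation": TCP orientation; "contact_force": force on the tool from outside, world axes, zero at the start; "ft_torque": the same for the moment, N m; "opening": finger opening in m.
Only numpy, scipy, OpenCV 4.12 (cv2) and the standard library are available. Lean on these libraries where they do the work, as an engineer would, in place of code of your own. Each camera call takes 0.05 s, during which the arm holds its last target.

### The job

Someone left the little tube carousel at the wrong station. Take its black bar knob and turn it back anticlockwise (seen from above) until you feel the end stop, then turn it clockwise, counting the clicks, to the third click - never past it - and stop there with the click seated. Finish still gripping the knob, holding the carousel still for the reading; leave everything else on the bench where it stands.

Things in the scene. Friction and masses are not known exactly. Their poses are not given: they have to be found in the camera images.
- index_base: fixed base of the carousel: grey 200 x 200 mm foot, 12 mm thick, under a white drum (168 mm across, top at 33 mm). Origin: middle of the foot's underside, on the turning axis. On its own +x side a grey post carries a small black read head that reaches in over the ring of tubes (59 to 125 mm from the axis, 26 mm wide, 72 to 92 mm above the table)
- knob_grip (a point): grip point of the black bar knob on top of the carousel, on the turning axis, 118 mm above the table. Upright bar 44 mm long (point x), 14 mm thick (point y), from a 48 mm round flange (top at 96 mm) up to 135 mm; white pointer line on its top's +x half and +x end. Turns with the carousel (its blue- and white-capped tubes, 69 mm high, 70 mm from the axis, are lower). Pinch the bar across its 14 mm
- carousel (a joint): carousel and knob angle, rad, growing clockwise from above. 0: rigid end stop (and a notch), white pointer towards the read head. Spring notches every 0.419 (24 deg): clicks 1, 2, 3 at 0.419, 0.838, 1.257; goes on to 2.51. Up to 0.12 N m resists (most beside the notch) to half-way, then as much pulls into the next and drops as it seats. Starts in notch 1 to 3 or poised between two
- tube_rack: bystander: black rack 60 x 125 mm, 43 mm high with capped tubes, beside the carousel; origin at the middle of its underside
- beaker: bystander: clear beaker, 68 mm across, 85 mm high, near the carousel; origin under its centre
- timer: bystander: white bench timer 60 x 75 x 22 mm near the carousel; origin under its centre
- tip_box: bystander: black box of yellow pipette tips 85 x 120 x 61 mm, to the robot's left or right; origin under its centre
- microplate: bystander: white well plate 85 x 127 x 14 mm, on the other side; origin under its centre
- bottle: bystander: amber bottle with blue cap, 60 mm across, 150 mm high, on the robot's right; origin under its centre

How it is judged:
On the way, in this order (a step that is already met when the one before it is completed fails the run):
1. the gripped knob is turned back anticlockwise to the end stop (value of joint carousel below 0.07 rad and contact force between the fingers and knob_bar above 2 N), for 0.1 s.
2. the gripped knob is turned clockwise to the third click (value of joint carousel between 1.167 and 1.347 rad and contact force between the fingers and knob_bar above 2 N), for 0.2 s.
At the end, for the whole second after the job is handed in: the carousel rests in its third notch (joint 1.257 within 0.09 rad, slower than 0.1 rad/s) with the fingers still pressing on the knob (over 2 N, grasp point within 50 mm of the grip point), and every bystander within 30 mm of where it stood (all of step 2 and velocity of joint carousel between -0.1 and 0.1 rad/s and distance between the grasp point and knob_grip below 0.05 m and distance of each of tube_rack, beaker, timer, tip_box, microplate, bottle from where it was at the start of the episode below 0.03 m); the arm keeps its last pose, push and grip.
It fails at once if the knob is turned past the third click (more than 0.23 rad beyond it) (value of joint carousel above 1.487 rad).
It fails at once if a bystander (rack, beaker, timer, tip box, microplate or bottle) is pushed away or tipped (distance of any of tube_rack, beaker, timer, tip_box, microplate, bottle from where it was at the start of the episode above 0.03 m or angle between any of tube_rack, beaker, timer, tip_box, microplate, bottle's own z axis and vertical above 0.4 rad).
It also fails if it takes over 72 s, if anything falls off the work surface, if the arm or the gripper's body presses on something with over 40 N, if the wrist force passes 120 N, or if a joint passes its speed limit or range.

## Working session

There is one attempt and no reset: what is moved stays moved. The work goes in short steps, Python scripts to look and compute and a tool call to move; the robot and the scene stay as the last step left them, time stands still between calls to the robot, and variables do not carry over. Pictures are saved under pics/ and viewed, and the job is handed in when it is done.

Besides the shell and the picture viewer there is one more tool, called after "Call:" as name([rows], argument=value, ...), one row to a line, values as JSON. carry_out: Moves the arm, as the interface text tells. Its arguments: {"type":"object","properties":{"increments":{"type":"array","items":{"type":"array"}},"force":{"type":"number"}},"required":["increments"]}

```bash
mkdir -p pics; python3 - <<'E'
from cell import ctrl
import cv2,numpy as np
for n in ["top","side"]:
    im=ctrl.snapshot(n); cv2.imwrite(f"pics/{n}0.png",im[:,:,::-1])
    c=ctrl.calibration(n); print(n,{k:np.round(v,4).tolist() for k,v in c.items()})
s=ctrl.observe(); print(s, ctrl.tips_ahead)
E
```

```text
top {'mtx': [[397.4118, 0.0, 258.6513], [0.0, 397.4118, 188.025], [0.0, 0.0, 1.0]], 'eye': [0.344, 0.0112, 1.2139], 'attitude': [-2.1489, 2.098, -0.1986]}
side {'mtx': [[466.0965, 0.0, 263.8135], [0.0, 466.0965, 190.4626], [0.0, 0.0, 1.0]], 'eye': [0.386, -1.2316, 1.2052], 'attitude': [-2.2952, 0.1148, -0.0813]}
{'t': 0.1, 'joint_positions': array([-1.26578811,  0.38378458,  0.04381376,  1.59942067, -0.01786053,
        1.16124617, -0.04990595]), 'qvel': array([ 0.00052753, -0.00109316, -0.00058263, -0.00386755, -0.00068785,
       -0.0002686 ,  0.00098838]), 'joint_torque': array([ 2.80040564e-03, -4.34732223e+01,  1.02926999e+00, -2.50454664e+01,
        1.08360013e-02,  5.43613394e-03,  7.45832324e-06]), 'position': array([0.25447352, 0.59721335, 0.24699044]), 'orientation': array([ 2.61958778,  1.73147304, -0.00308778]), 'contact_force': array([0.438033  , 0.33613036, 0.31331779]), 'ft_torque': array([-0.05170844, -0.01216649,  0.00478917]), 'opening': 0.08575946056134308} 0.017
```

View pics/top0.png

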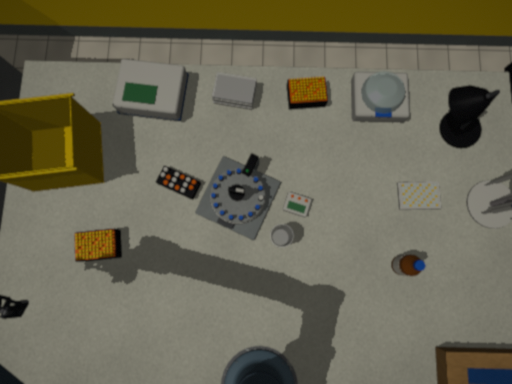

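View pics/side0.png

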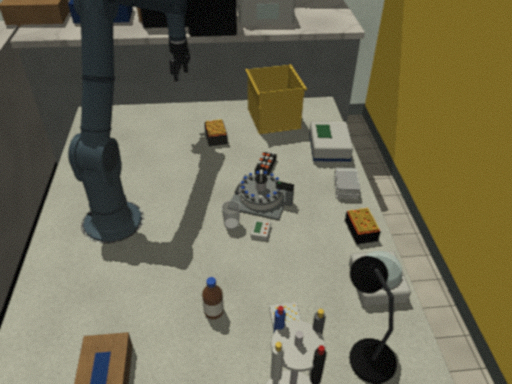

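```bash
cat > h.py <<'E'
import numpy as np,cv2
from cell import ctrl
from scipy.spatial.transform import Rotation as R
def ray(n,u,v,z,c=None):
    c=c or ctrl.calibration(n); d=R.from_rotvec(c["attitude"]).as_matrix()@np.linalg.solve(c["mtx"],[u,v,1]); e=np.array(c["eye"])
    return e+d*(z-e[2])/d[2]
def proj(n,p,c=None):
    c=c or ctrl.calibration(n); q=R.from_rotvec(c["attitude"]).as_matrix().T@(np.array(p)-c["eye"]); q=c["mtx"]@q; return q[:2]/q[2]
E
python3 - <<'E'
import cv2
a=cv2.imread("pics/top0.png")[145:250,150:325]
cv2.imwrite("pics/topc.png",cv2.resize(a,None,fx=4.5,fy=4.5,interpolation=cv2.INTER_CUBIC))
a=cv2.imread("pics/side0.png")[140:250,215:305]
cv2.imwrite("pics/sidec.png",cv2.resize(a,None,fx=5,fy=5,interpolation=cv2.INTER_CUBIC))
E
```

```text
(no output)
```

View pics/topc.png

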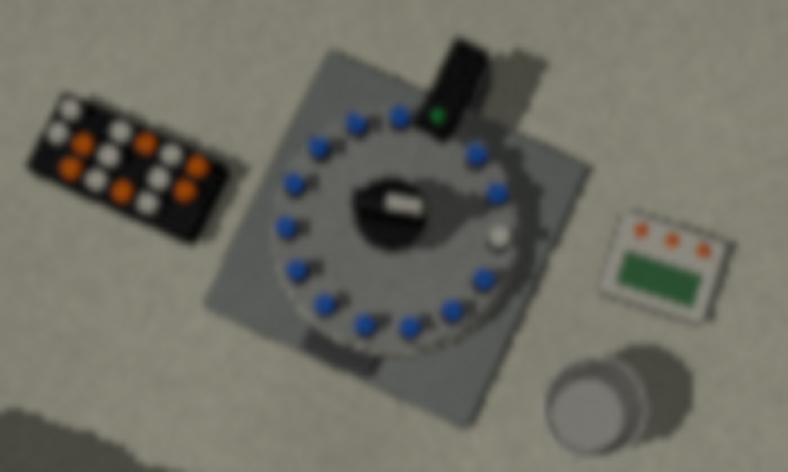

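View pics/sidec.png

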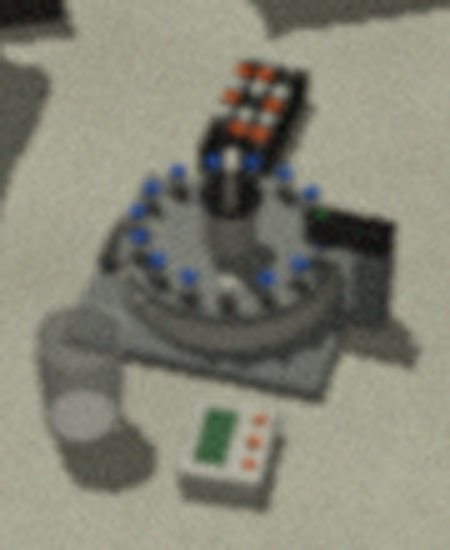

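```bash
python3 - <<'E'
from h import *
f=lambda u,v:(150+u/4.5-.4,145+v/4.5-.4)
P=[ray("top",*f(*c),.012) for c in [(335,50),(592,168),(468,428),(207,305)]]
print(np.round(P,4)); ctr=np.mean(P,0); print("foot",ctr)
im=cv2.imread("pics/top0.png"); hsv=cv2.cvtColor(im,cv2.COLOR_BGR2HSV)
m=cv2.inRange(hsv,(100,120,60),(130,255,255)); m[:,:200]=0;m[:,275:]=0;m[:160]=0;m[235:]=0
n,l,st,ce=cv2.connectedComponentsWithStats(m)
pts=np.array([ray("top",*ce[i],.069)[:2] for i in range(1,n) if st[i,4]>3]); print(len(pts))
A=np.c_[2*pts,np.ones(len(pts))]; x=np.linalg.lstsq(A,(pts**2).sum(1),rcond=None)[0]
print("ring",x[:2],np.sqrt(x[2]+x[:2]@x[:2]))
a=ray("top",*f(385,201),.135);b=ray("top",*f(423,209),.135);print("pointer",a,b,np.degrees(np.arctan2(*(b-a)[1::-1])))
e=P[0]+P[1]-P[2]-P[3]; print("base x yaw",np.degrees(np.arctan2(e[1],e[0])))
g=ray("top",*f(438,115),.092); print("led",g, "ang",np.degrees(np.arctan2(*(g[:2]-x[:2])[::-1])))
s=ctrl.observe(); print(R.from_rotvec(s["orientation"]).as_matrix().round(3))
for p in ["beaker",(590,415)],["rack",(130,165)],["timer",(665,265)]: print(p[0],ray("top",*f(*p[1]),.08 if p[0]=="beaker" else .04))
print(R.from_rotvec(ctrl.calibration("wrist")["attitude"]).as_matrix().round(2),ctrl.calibration("wrist")["eye"])
E
```

```text
[[ 0.6709  0.1245  0.012 ]
 [ 0.5916 -0.0551  0.012 ]
 [ 0.4125  0.0253  0.012 ]
 [ 0.4908  0.2038  0.012 ]]
foot [0.54143171 0.07463826 0.012     ]
13
ring [0.5413398  0.07648888] 0.06965856556559095
pointer [0.54251406 0.07839788 0.135     ] [0.5380919 0.0549393 0.135    ] -100.6755125270279
base x yaw -23.977241654342087
led [0.60753484 0.04892245 0.092     ] ang -22.608921935931324
[[ 0.392  0.92  -0.001]
 [ 0.92  -0.392 -0.002]
 [-0.002  0.    -1.   ]]
beaker [ 0.41855735 -0.0521857   0.08      ]
rack [0.58037851 0.25591302 0.04      ]
timer [ 0.5213309  -0.10282695  0.04      ]
[[ 0.39  0.89  0.24]
 [ 0.92 -0.38 -0.1 ]
 [-0.    0.26 -0.96]] [0.19405023 0.62368201 0.371503  ]
```

Call:
carry_out([
  [[-24, 31, 0], [0, 0, 0], 100],
  [[-24, 31, 0], [0, 0, 0], 100],
  [[-24, 31, 0], [0, 0, 0], 100],
  [[-24, 31, 0], [0, 0, 0], 100],
  [[-24, 31, 0], [0, 0, 0], 100],
])

```text
t: 0.52
position: [0.3507, 0.4248, 0.2477]
orientation: [2.62, 1.732, -0.002]
contact_force: [0.6, -0.3, 0.1]
opening: 0.0851
```

Call:
carry_out([
  [[-24, 31, 0], [0, 0, 0], 100],
  [[-24, 31, 0], [0, 0, 0], 100],
  [[-24, 31, 0], [0, 0, 0], 100],
  [[-24, 31, 0], [0, 0, 0], 100],
  [[-24, 31, 0], [0, 0, 0], 100],
])

```text
t: 0.93
position: [0.4461, 0.2536, 0.2479]
orientation: [-2.621, -1.732, 0.001]
contact_force: [0.8, 0.8, 0.6]
opening: 0.0854
```

Call:
carry_out([
  [[-24, 31, 0], [0, 0, 0.12], 100],
  [[0, 0, 0], [0, 0, 0.12], 100],
  [[0, 0, 0], [0, 0, 0.12], 100],
  [[0, 0, 0], [0, 0, 0.12], 100],
  [[0, 0, 0], [0, 0, 0.12], 100],
])

```text
t: 1.35
position: [0.4648, 0.2207, 0.2477]
orientation: [3.019, 0.87, -0.002]
contact_force: [-0.8, -0.2, -0.8]
opening: 0.0854
```

Call:
carry_out([
  [[0, 0, 0], [0, 0, 0.12], 100],
  [[0, 0, 0], [0, 0, 0.12], 100],
  [[0, 0, 0], [0, 0, 0.12], 100],
  [[0, 0, 0], [0, 0, 0], 100],
  [[0, 0, 0], [0, 0, 0], 100],
])

```text
t: 1.77
position: [0.4647, 0.2213, 0.2479]
orientation: [3.124, 0.331, -0.001]
contact_force: [-0.5, -0.5, 0.1]
opening: 0.0856
```

```bash
python3 - <<'E'
from h import *
s=ctrl.observe();c=ctrl.calibration("wrist");im=ctrl.snapshot("wrist");cv2.imwrite("pics/w1.png",im[:,:,::-1])
M=R.from_rotvec(s["orientation"]).as_matrix();print(s["t"],s["position"],s["joint_positions"].round(2),np.degrees(np.arctan2(M[1,0],M[0,0])))
print((M.T@(np.array([.541,.0755,.2])-s["position"])).round(4)); print(proj("wrist",[.541,.0755,.135],c))
E
```

```text
1.7667 [0.46467297 0.22133573 0.24788251] [-0.86  0.13  0.36  1.93 -0.05  1.09 -0.27] 12.100992950043375
[0.0441 0.1586 0.0479]
[314.66101178 375.07656751]
```

View pics/w1.png

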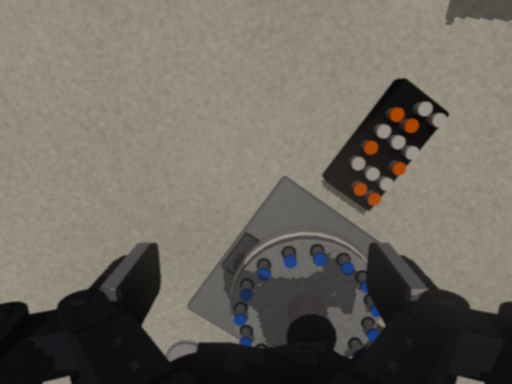

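Call:
carry_out([
  [[9, 40, 0], [0, 0, 0], 100],
  [[9, 40, 0], [0, 0, 0], 100],
  [[9, 40, 0], [0, 0, 0], 100],
  [[9, 40, 0], [0, 0, 0], 100],
  [[9, 40, 0], [0, 0, 0], 100],
])

```text
t: 2.23
position: [0.5508, 0.0334, 0.2484]
orientation: [-3.124, -0.331, -0.0]
contact_force: [-0.0, 0.2, 0.6]
opening: 0.0858
```

Call:
carry_out([
  [[0, 20, 0], [0, 0, 0.11], 100],
  [[0, 0, 0], [0, 0, 0.11], 100],
  [[0, 0, 0], [0, 0, 0.11], 100],
  [[0, 0, 0], [0, 0, 0], 100],
  [[0, 0, 0], [0, 0, 0], 100],
])

```text
t: 2.65
position: [0.5544, 0.0157, 0.248]
orientation: [3.136, -0.184, -0.001]
contact_force: [-0.2, 0.2, 0.8]
opening: 0.0854
```

```bash
python3 - <<'E'
from h import *
s=ctrl.observe();c=ctrl.calibration("wrist");im=ctrl.snapshot("wrist");cv2.imwrite("pics/w2.png",im[:,:,::-1])
M=R.from_rotvec(s["orientation"]).as_matrix();print(s["t"],s["position"],s["joint_positions"].round(2),np.degrees(np.arctan2(M[1,0],M[0,0])))
print((M.T@(np.array([.541,.0755,.2])-s["position"])).round(4)); print(proj("wrist",[.541,.0755,.135],c))
E
```

```text
2.65 [0.55435822 0.01568735 0.24804721] [-0.6   0.22  0.57  1.85 -0.13  1.11 -0.1 ] -6.733236436812579
[-0.0203 -0.0578  0.0481]
[231.38730467 109.10755557]
```

View pics/w2.png

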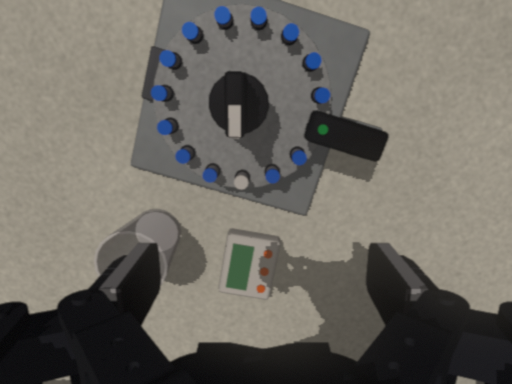

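```bash
python3 - <<'E'
from h import *
c=ctrl.calibration("wrist")
im=cv2.imread("pics/w2.png"); cv2.imwrite("pics/w2c.png",cv2.resize(im[50:200,150:400],None,fx=3,fy=3,interpolation=cv2.INTER_CUBIC))
g=cv2.cvtColor(im,cv2.COLOR_BGR2GRAY); m=(g>130).astype(np.uint8); m[:,:215]=0;m[:,255:]=0;m[:85]=0;m[150:]=0
k=cv2.findContours(m,0,2)[0]; k=max(k,key=cv2.contourArea); r=cv2.minAreaRect(k); print(r); B=cv2.boxPoints(r); print(B)
p=[ray("wrist",*b,.135,c) for b in B]; print(np.round(p,4))
hsv=cv2.cvtColor(im,cv2.COLOR_BGR2HSV); m=cv2.inRange(hsv,(100,120,60),(130,255,255)); m[200:]=0
n,l,st,ce=cv2.connectedComponentsWithStats(m)
pts=np.array([ray("wrist",*ce[i],.066,c)[:2] for i in range(1,n) if st[i,4]>30])
A=np.c_[2*pts,np.ones(len(pts))]; x=np.linalg.lstsq(A,(pts**2).sum(1),rcond=None)[0]
print("ring",len(pts),x[:2],np.sqrt(x[2]+x[:2]@x[:2]))
print(np.sort(np.degrees(np.arctan2(pts[:,1]-x[1],pts[:,0]-x[0]))).round(1))
w=ray("wrist",241,181,.066,c); print("white",np.degrees(np.arctan2(w[1]-x[1],w[0]-x[0])))
F=[ray("wrist",*b,.012,c) for b in [(369,32),(305,214),(132,165)]]; d=F[0]-F[2]; print("foot ctr",(F[0]+F[2])/2); e=F[1]-F[2]; print("edge yaw",np.degrees(np.arctan2(e[1],e[0])), np.linalg.norm(e)); e=F[0]-F[1]; print(np.degrees(np.arctan2(e[1],e[0])),np.linalg.norm(e))
E
```

```text
((234.0, 121.0), (30.0, 10.0), 90.0)
[[229. 106.]
 [239. 106.]
 [239. 136.]
 [229. 136.]]
[[0.5397 0.078  0.135 ]
 [0.5463 0.0772 0.135 ]
 [0.5436 0.0575 0.135 ]
 [0.5368 0.0583 0.135 ]]
ring 13 [0.54292476 0.07837701] 0.06995351991208357
[-169.4 -145.3 -121.3  -73.1  -49.3   -1.4   22.5   46.4   70.4   94.4
  118.4  142.4  166.6]
white -97.1788779402987
foot ctr [0.54380914 0.07802273 0.012     ]
edge yaw -23.193340630722677 0.19315231418764714
66.58316291129451 0.19305268651989282
```

View pics/w2c.png

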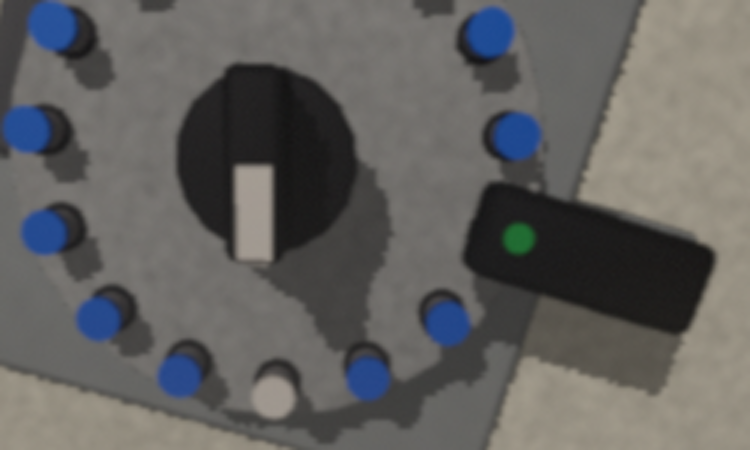

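Call:
carry_out([
  [[-10, -30, 0], [0, 0, 0], 100],
  [[-9, -30, 0], [0, 0, 0], 100],
  [[0, 0, 30], [0, 0, 0], 60],
  [[0, 0, 30], [0, 0, 0], 60],
  [[0, 0, 30], [0, 0, 0], 60],
], force=40)

```text
t: 3.12
position: [0.5433, 0.0796, 0.158]
orientation: [-3.135, 0.18, -0.003]
contact_force: [0.4, 0.7, -0.6]
opening: 0.052
```

Call:
carry_out([
  [[0, 0, 20], [0, 0, 0], 60],
  [[0, 0, 8], [0, 0, 0], 60],
  [[0, 0, 8], [0, 0, 0], 60],
  [[0, 0, 0], [0, 0, 0], 60],
  [[0, 0, 0], [0, 0, 0], 60],
])

```text
t: 3.53
position: [0.5438, 0.0776, 0.1231]
orientation: [-3.135, 0.19, -0.002]
contact_force: [-0.7, 0.6, 0.5]
opening: 0.0514
```

```bash
cat > st.py <<'E'
from h import *
s=ctrl.observe();M=R.from_rotvec(s["orientation"]).as_matrix();print(round(s["t"],2),s["position"].round(4),"yaw",np.degrees(np.arctan2(M[1,0],M[0,0])).round(2),"tilt",M[:,2].round(3),"F",s["contact_force"].round(2),"T",s["ft_torque"].round(3),"op",s["opening"].round(4),"q7",s["joint_positions"][6].round(2))
print("axis in tool mm",(1000*M.T@(np.array([.5425,.0775,.122])-s["position"])).round(1))
E
python3 st.py; python3 -c "
from h import *
cv2.imwrite('pics/w3.png',ctrl.snapshot('wrist')[:,:,::-1])"
```

```text
Traceback (most recent call last):
  File "st.py", line 2, in <module>
    s=ctrl.observe();M=R.from_rotvec(s["orientation"]).as_matrix();print(round(s["t"],2),s["position"].round(4),"yaw",np.degrees(np.arctan2(M[1,0],M[0,0])).round(2),"tilt",M[:,2].round(3),"F",s["contact_force"].round(2),"T",s["ft_torque"].round(3),"op",s["opening"].round(4),"q7",s["joint_positions"][6].round(2))
                                                                                                                                                                                                                                                             ^^^^^^^^^^^^^^^^^^
AttributeError: 'float' object has no attribute 'round'
```

View pics/w3.png

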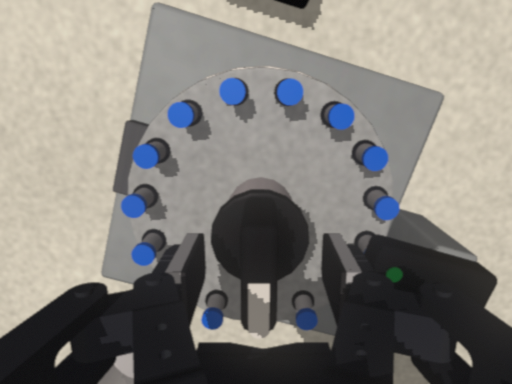

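```bash
sed -i 's/s\["opening"\].round(4)/round(float(s["opening"]),4)/' st.py; python3 st.py
```

```text
3.58 [0.5442 0.0776 0.1237] yaw -6.95 tilt [ 0.003  0.001 -1.   ] F [ 0.39  0.13 -0.11] T [-0.033 -0.019 -0.005] op 0.0515 q7 -0.14
axis in tool mm [-1.7  0.3  1.6]
```

Call:
carry_out([
  [[0, 0, 0], [0, 0, 0], 30],
  [[0, 0, 0], [0, 0, 0], 5],
  [[0, 0, 0], [0, 0, 0], 0],
  [[0, 0, 0], [0, 0, 0], 0],
  [[0, 0, 0], [0, 0, 0], 0],
], force=40)

```text
t: 4.0
position: [0.5423, 0.0776, 0.1233]
orientation: [-3.135, 0.19, 0.003]
contact_force: [-4.2, -0.3, 5.2]
opening: 0.0135
```

```bash
python3 st.py
```

```text
4.0 [0.5423 0.0776 0.1233] yaw -6.95 tilt [-0.002  0.001 -1.   ] F [-4.16 -0.34  5.24] T [-0.032  0.631  0.075] op 0.0135 q7 -0.14
axis in tool mm [0.3 0.1 1.3]
```

Call:
carry_out([
  [[-2, 0, -1], [0, 0, 0], 0],
  [[0, 0, 0], [0, 0, -0.06], 0],
  [[0, 0, 0], [0, 0, -0.06], 0],
  [[0, 0, 0], [0, 0, -0.06], 0],
  [[0, 0, 0], [0, 0, 0], 0],
])

```text
t: 4.42
position: [0.5421, 0.0777, 0.1234]
orientation: [-3.14, -0.093, -0.005]
contact_force: [4.9, -0.8, -5.2]
opening: 0.0133
```

```bash
python3 st.py
```

```text
4.42 [0.5421 0.0777 0.1234] yaw 3.39 tilt [ 0.003  0.    -1.   ] F [ 4.87 -0.78 -5.22] T [ 0.075 -0.583  0.018] op 0.0133 q7 0.02
axis in tool mm [0.4 0.2 1.4]
```

Call:
carry_out([
  [[1, 0, 0.5], [0, 0, -0.06], 0],
  [[0, 0, 0], [0, 0, -0.06], 0],
  [[0, 0, 0], [0, 0, -0.06], 0],
  [[0, 0, 0], [0, 0, -0.06], 0],
  [[0, 0, 0], [0, 0, 0], 0],
])

```text
t: 4.83
position: [0.5422, 0.0776, 0.1234]
orientation: [3.106, 0.468, 0.001]
contact_force: [0.4, -1.0, 1.7]
opening: 0.0135
```

```bash
python3 st.py
```

```text
4.83 [0.5422 0.0776 0.1234] yaw 17.13 tilt [ 0.001 -0.    -1.   ] F [ 0.4  -1.05  1.68] T [-0.021  0.014  0.318] op 0.0135 q7 0.24
axis in tool mm [0.2 0.2 1.4]
```

Call:
carry_out([
  [[0, 0, 0], [0, 0, -0.06], 0],
  [[0, 0, 0], [0, 0, -0.06], 0],
  [[0, 0, 0], [0, 0, -0.06], 0],
  [[0, 0, 0], [0, 0, -0.06], 0],
  [[0, 0, 0], [0, 0, 0], 0],
])

```text
t: 5.25
position: [0.5423, 0.0777, 0.1234]
orientation: [-3.029, -0.833, -0.001]
contact_force: [-0.1, -0.6, 2.1]
opening: 0.0137
```

```bash
python3 st.py;  python3 -c "
from h import *
cv2.imwrite('pics/w4.png',ctrl.snapshot('wrist')[:,:,::-1])"
```

```text
5.25 [0.5423 0.0777 0.1234] yaw 30.76 tilt [ 0.001  0.    -1.   ] F [-0.1  -0.58  2.05] T [0.024 0.049 0.09 ] op 0.0137 q7 0.46
axis in tool mm [0.1 0.2 1.4]
```

View pics/w4.png

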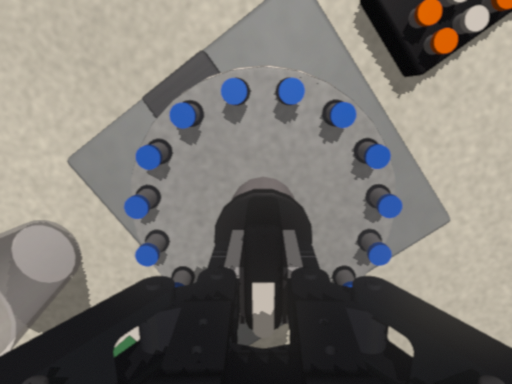

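Call:
carry_out([
  [[0, 0, 0], [0, 0, -0.06], 0],
  [[0, 0, 0], [0, 0, -0.06], 0],
  [[0, 0, 0], [0, 0, -0.06], 0],
  [[0, 0, 0], [0, 0, -0.06], 0],
  [[0, 0, 0], [0, 0, 0], 0],
])

```text
t: 5.72
position: [0.5423, 0.0777, 0.1233]
orientation: [-2.908, -1.189, -0.001]
contact_force: [-0.6, 0.1, 2.6]
opening: 0.0135
```

```bash
python3 st.py
```

```text
5.72 [0.5423 0.0777 0.1233] yaw 44.47 tilt [ 0.001  0.    -1.   ] F [-0.57  0.05  2.59] T [-0.071  0.104  0.018] op 0.0135 q7 0.68
axis in tool mm [-0.   0.3  1.3]
```

Call:
carry_out([
  [[0, 0, 0], [0, 0, -0.06], 0],
  [[0, 0, 0], [0, 0, -0.06], 0],
  [[0, 0, 0], [0, 0, -0.06], 0],
  [[0, 0, 0], [0, 0, -0.06], 0],
  [[0, 0, 0], [0, 0, 0], 0],
])

```text
t: 6.13
position: [0.5424, 0.0777, 0.1233]
orientation: [2.744, 1.529, 0.001]
contact_force: [-0.4, -0.2, 3.9]
opening: 0.0132
```

```bash
python3 st.py
```

```text
6.13 [0.5424 0.0777 0.1233] yaw 58.25 tilt [ 0.001  0.    -1.   ] F [-0.44 -0.2   3.93] T [0.017 0.07  0.148] op 0.0132 q7 0.9
axis in tool mm [-0.1  0.2  1.3]
```

Call:
carry_out([
  [[0, 0, 0], [0, 0, -0.03], 0],
  [[0, 0, 0], [0, 0, -0.03], 0],
  [[0, 0, 0], [0, 0, -0.03], 0],
  [[0, 0, 0], [0, 0, -0.02], 0],
  [[0, 0, 0], [0, 0, 0], 0],
])

```text
t: 6.55
position: [0.5424, 0.0777, 0.1233]
orientation: [2.656, 1.677, 0.001]
contact_force: [-0.2, 0.0, 4.4]
opening: 0.0133
```

```bash
python3 st.py
```

```text
6.55 [0.5424 0.0777 0.1233] yaw 64.55 tilt [ 0.001  0.    -1.   ] F [-0.17  0.02  4.39] T [-0.046  0.09   0.199] op 0.0133 q7 1.0
axis in tool mm [-0.2  0.2  1.3]
```

Call:
carry_out([
  [[0, 0, 0], [0, 0, -0.02], 0],
  [[0, 0, 0], [0, 0, -0.02], 0],
  [[0, 0, 0], [0, 0, 0], 0],
])

```text
t: 6.8
position: [0.5424, 0.0778, 0.1233]
orientation: [-2.623, -1.728, -0.002]
contact_force: [0.1, 0.2, 5.6]
opening: 0.0137
```

```bash
python3 st.py
```

```text
6.8 [0.5424 0.0778 0.1233] yaw 66.75 tilt [ 0.001  0.001 -1.   ] F [0.06 0.21 5.63] T [-0.005  0.156 -0.186] op 0.0137 q7 1.04
axis in tool mm [-0.2  0.2  1.3]
```

Call:
carry_out([
  [[0, 0, 0], [0, 0, -0.02], 0],
  [[0, 0, 0], [0, 0, -0.02], 0],
  [[0, 0, 0], [0, 0, 0], 0],
])

```text
t: 7.05
position: [0.5424, 0.0778, 0.1234]
orientation: [-2.593, -1.771, -0.003]
contact_force: [-0.5, 1.1, 5.7]
opening: 0.0133
```

```bash
python3 st.py
```

```text
7.05 [0.5424 0.0778 0.1234] yaw 68.66 tilt [ 0.001  0.002 -1.   ] F [-0.48  1.11  5.69] T [ 0.104  0.154 -1.311] op 0.0133 q7 1.07
axis in tool mm [-0.2  0.2  1.4]
```

```bash
python3 -c "
from h import *
c=ctrl.calibration('wrist')
cv2.imwrite('pics/w5.png',ctrl.snapshot('wrist')[:,:,::-1])
im=cv2.imread('pics/w5.png');hsv=cv2.cvtColor(im,cv2.COLOR_BGR2HSV); m=cv2.inRange(hsv,(100,120,60),(130,255,255))
n,l,st,ce=cv2.connectedComponentsWithStats(m)
pts=np.array([ray('wrist',*ce[i],.066,c)[:2] for i in range(1,n) if st[i,4]>200])-[.5424,.0777]
print(np.degrees(np.arctan2(pts[:,1],pts[:,0])).round(1),np.hypot(*pts.T).round(3))
"; python3 st.py
```

```text
[ 168.2  144.4 -167.4  120.1 -143.1   96.1 -118.9   72.2  -94.9   48.4] [0.069 0.07  0.069 0.07  0.069 0.07  0.069 0.071 0.07  0.071]
7.1 [0.5424 0.0777 0.1233] yaw 68.63 tilt [ 0.001  0.002 -1.   ] F [-0.11  0.47  5.58] T [ 0.034  0.103 -1.364] op 0.0136 q7 1.07
axis in tool mm [-0.2  0.2  1.3]
```

View pics/w5.png

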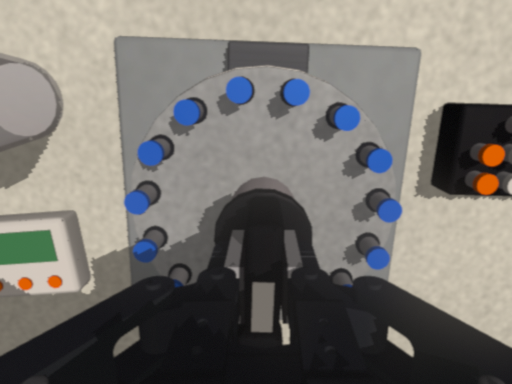

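Call:
carry_out([
  [[0, 0, -0.5], [0, 0, 0.04], 0],
  [[0, 0, 0], [0, 0, 0.06], 0],
  [[0, 0, 0], [0, 0, 0.06], 0],
  [[0, 0, 0], [0, 0, 0.06], 0],
  [[0, 0, 0], [0, 0, 0.06], 0],
])

```text
t: 7.52
position: [0.5423, 0.0777, 0.1233]
orientation: [2.812, 1.4, 0.001]
contact_force: [0.9, 0.5, 3.8]
opening: 0.0132
```

```bash
python3 st.py
```

```text
7.52 [0.5423 0.0777 0.1233] yaw 52.92 tilt [ 0.001 -0.    -1.   ] F [0.91 0.53 3.83] T [ 0.048 -0.073  0.084] op 0.0132 q7 0.81
axis in tool mm [-0.1  0.3  1.3]
```

Call:
carry_out([
  [[0, 0, 0], [0, 0, 0.06], 0],
  [[0, 0, 0], [0, 0, 0.06], 0],
  [[0, 0, 0], [0, 0, 0.06], 0],
  [[0, 0, 0], [0, 0, 0], 0],
])

```text
t: 7.85
position: [0.5423, 0.0777, 0.1233]
orientation: [2.926, 1.143, 0.001]
contact_force: [-0.0, 0.1, 3.5]
opening: 0.0134
```

```bash
python3 st.py
```

```text
7.85 [0.5423 0.0777 0.1233] yaw 42.69 tilt [ 0.001 -0.    -1.   ] F [-0.02  0.09  3.46] T [-0.023 -0.093 -0.129] op 0.0134 q7 0.65
axis in tool mm [-0.   0.3  1.3]
```

Call:
carry_out([
  [[0, 0, 0], [0, 0, 0.06], 0],
  [[0, 0, 0], [0, 0, 0.06], 0],
  [[0, 0, 0], [0, 0, 0.06], 0],
  [[0, 0, 0], [0, 0, 0], 0],
])

```text
t: 8.18
position: [0.5423, 0.0777, 0.1233]
orientation: [3.016, 0.878, 0.001]
contact_force: [1.2, -0.4, 2.5]
opening: 0.0133
```

```bash
python3 st.py
```

```text
8.18 [0.5423 0.0777 0.1233] yaw 32.47 tilt [ 0.001 -0.    -1.   ] F [ 1.16 -0.35  2.48] T [ 0.045 -0.105 -0.056] op 0.0133 q7 0.49
axis in tool mm [0.1 0.3 1.3]
```

Call:
carry_out([
  [[0, 0, 0], [0, 0, 0.06], 0],
  [[0, 0, 0], [0, 0, 0.06], 0],
  [[0, 0, 0], [0, 0, 0.06], 0],
  [[0, 0, 0], [0, 0, 0], 0],
])

```text
t: 8.52
position: [0.5423, 0.0777, 0.1234]
orientation: [-3.083, -0.604, -0.001]
contact_force: [0.9, 0.3, 3.0]
opening: 0.0132
```

```bash
python3 st.py
```

```text
8.52 [0.5423 0.0777 0.1234] yaw 22.18 tilt [ 0.001  0.    -1.   ] F [0.92 0.34 3.  ] T [ 0.035 -0.179 -0.313] op 0.0132 q7 0.32
axis in tool mm [0.1 0.3 1.4]
```

Call:
carry_out([
  [[0, 0, 0], [0, 0, 0.06], 0],
  [[0, 0, 0], [0, 0, 0.06], 0],
  [[0, 0, 0], [0, 0, 0.06], 0],
  [[0, 0, 0], [0, 0, 0], 0],
])

```text
t: 8.85
position: [0.5422, 0.0776, 0.1233]
orientation: [3.124, 0.328, 0.001]
contact_force: [1.9, -1.2, 3.7]
opening: 0.0133
```

```bash
python3 st.py
```

```text
8.85 [0.5422 0.0776 0.1233] yaw 11.99 tilt [ 0.001 -0.    -1.   ] F [ 1.86 -1.25  3.71] T [-0.026 -0.198 -0.067] op 0.0133 q7 0.16
axis in tool mm [0.2 0.2 1.3]
```

Call:
carry_out([
  [[0, 0, 0], [0, 0, 0.06], 0],
  [[0, 0, 0], [0, 0, 0.06], 0],
  [[0, 0, 0], [0, 0, 0.06], 0],
  [[0, 0, 0], [0, 0, 0], 0],
])

```text
t: 9.18
position: [0.5422, 0.0777, 0.1234]
orientation: [-3.141, -0.046, -0.001]
contact_force: [1.6, -0.3, 2.8]
opening: 0.0136
```

```bash
python3 st.py
```

```text
9.18 [0.5422 0.0777 0.1234] yaw 1.66 tilt [ 0.001  0.    -1.   ] F [ 1.62 -0.33  2.84] T [ 0.029 -0.208 -0.226] op 0.0136 q7 -0.01
axis in tool mm [0.3 0.2 1.4]
```

Call:
carry_out([
  [[0, 0, 0], [0, 0, 0.04], 0],
  [[0, 0, 0], [0, 0, 0.03], 0],
  [[0, 0, 0], [0, 0, 0.02], 0],
  [[0, 0, 0], [0, 0, 0], 0],
])

```text
t: 9.52
position: [0.5421, 0.0777, 0.1233]
orientation: [-3.14, 0.095, -0.001]
contact_force: [1.7, -0.4, 2.8]
opening: 0.0136
```

```bash
cat > meas.py <<'E'
from h import *
import sys
c=ctrl.calibration('wrist')
f=sys.argv[1]
cv2.imwrite(f,ctrl.snapshot('wrist')[:,:,::-1])
im=cv2.imread(f);hsv=cv2.cvtColor(im,cv2.COLOR_BGR2HSV); m=cv2.inRange(hsv,(100,120,60),(130,255,255))
n,l,st,ce=cv2.connectedComponentsWithStats(m)
pts=np.array([ray('wrist',*ce[i],.066,c)[:2] for i in range(1,n) if st[i,4]>200])-[.5424,.0777]
a=np.degrees(np.arctan2(pts[:,1],pts[:,0])); print(a.round(1),((a+12)%24-12).mean())
E
python3 meas.py pics/w6.png; python3 st.py
```

```text
[  97.7   74.1  121.9   50.2  146.    26.4  170.2    2.6 -165.5] 2.179473444725193
9.57 [0.5422 0.0777 0.1233] yaw -3.47 tilt [ 0.  0. -1.] F [0.98 0.51 2.69] T [ 0.037 -0.296 -0.152] op 0.0132 q7 -0.09
axis in tool mm [0.4 0.2 1.3]
```

View pics/w6.png

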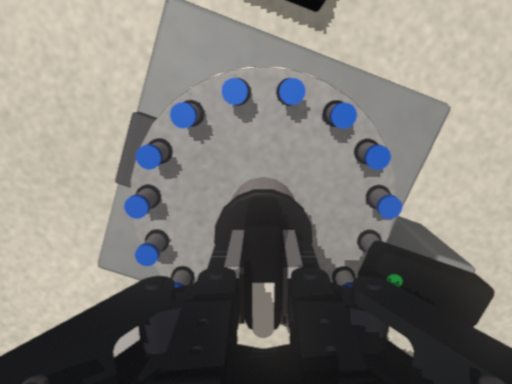

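Call:
carry_out([
  [[0, 0, 0], [0, 0, 0.02], 0],
  [[0, 0, 0], [0, 0, 0.02], 0],
  [[0, 0, 0], [0, 0, 0], 0],
  [[0, 0, 0], [0, 0, 0], 0],
  [[0, 0, 0], [0, 0, 0], 0],
])

```text
t: 9.98
position: [0.5421, 0.0776, 0.1233]
orientation: [3.137, -0.159, 0.001]
contact_force: [2.1, -1.1, 2.8]
opening: 0.0136
```

```bash
python3 meas.py pics/w7.png; for i in 1 2; do python3 st.py; done; python3 -c "
from h import *
cv2.imwrite('pics/top1.png',cv2.resize(ctrl.snapshot('top')[145:250,150:325,::-1],None,fx=4,fy=4))"
```

```text
[  95.6   72.1  119.8   48.1  143.9   24.3  168.2    0.6 -167.6] 0.12639975693222422
10.03 [0.5421 0.0776 0.1234] yaw -5.81 tilt [ 0. -0. -1.] F [ 1.53 -0.52  3.45] T [-0.008 -0.327  0.133] op 0.0133 q7 -0.13
axis in tool mm [0.4 0.1 1.4]
10.03 [0.5421 0.0776 0.1234] yaw -5.81 tilt [ 0. -0. -1.] F [ 1.53 -0.52  3.45] T [-0.008 -0.327  0.133] op 0.0133 q7 -0.13
axis in tool mm [0.4 0.1 1.4]
```

View pics/top1.png

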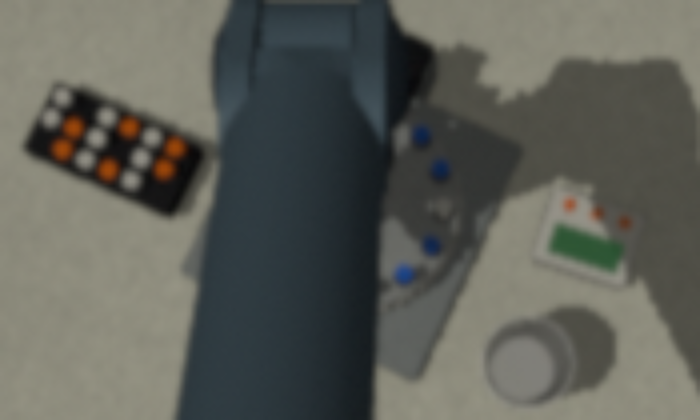

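```bash
python3 -c "
from cell import ctrl
print(ctrl.job_done())"
```

```text
the job is handed in; nothing more can be done
None
```

The carousel is at the third click and the job is handed in. The arm is still gripping the knob at a set 40 N. No verdict came back, so the result rests on my own checks.

- **End stop:** I gripped the bar across its 14 mm and turned it about 75° anticlockwise. Wrist torque rose from about -0.2 to -1.3 N m near tool yaw 67–68.6°, which I took as the stop. The tube positions in the wrist picture fit the pointer being at the read head.
- **Third click:** I then turned clockwise in small steps to a tool yaw of -5.8°. The tubes show 72.3° from the stop, against 72° for the third notch. The torque left was about 0.13 N m, close to the sensor's noise. I placed the clicks by angle, because the torque was too noisy to feel each one separately.
- **Bystanders:** the rack, timer and beaker look unmoved in the last top picture. I did not look at the tip box, microplate or bottle again; the gripper stayed well away from them.
- **Small disagreement:** the carousel started at about 73.9° from the stop, roughly 2° off an exact third notch. That could be friction or camera error, and it is inside the 5° tolerance.

The robot clock read about 10 s when I handed in.

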